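Load a tube under the spring hold-down of a cradle

ROBOT

A 6-joint arm with a two-finger parallel gripper is mounted at the origin on a cart in front of the work surface, level with it; the furniture and walls round the work are solid. World frame = base frame: x ahead of the robot, y to its left, z up, the work surface at z = 0. Lengths are in m, angles in rad, forces in N, time in s.
With the tool pointing down it reaches from about 0.2 to 0.875 m from the base axis. Payload 3.4 kg.
Tool frame: the origin (TCP) lies between the finger pads; the fingertips stand 25 mm ahead of it and the grasp point (between the pads) lies 6 mm ahead of it (r.nose_length is the z of the fingertips in the tool frame, in m); z points along the fingers, x is the direction in which the jaws open and shut, and the axes are right-handed (so a half turn about z gives the same grasp; the last joint's range is limited). The gripper opens to 94 mm and grips with 3 to 60 N. Pads are 16 mm wide; open, the fingers measure 119 mm over their backs; the gripper's body (75 mm by 177 mm) begins 78 mm behind the grasp point.
Start: joints at [-1.252, 0.276, 1.505, -0, 1.361, -0.121], TCP at [0.245, -0.52, 0.23] pointing down, gripper open.
Joint ranges: [-2.89, 2.89], [-0.75, 2.08], [0.22, 2.7], [-1.18, 4.32], [0.11, 2.71], [-2.7, 2.7]. Speed limits (rad/s): [2.57, 2.57, 3.14, 3.14, 3.14, 3.14].

INTERFACE

Orientations are given as a unit quaternion [w, x, y, z].
In Python, from plant import r, gripper_to, inverse_kinematics, vision, models, telemetry gives the robot as it stands. Calls block until the motion is done:
- r.move_to(position, orientation): joint-space move of the TCP to a pose.
- r.move_l(position, rot=None, vel=0.15, guard=None): straight line of the TCP; rot=None keeps the orientation; vel is the mean speed in m/s. With guard (N) it stops when the force on the tool has changed by that much, and returns True; else False.
- r.movej(angles): joint-space move.
- gripper_to(opening, f_grip=None): finger opening in m; f_grip is the grip in N (None keeps the last); returns when the fingers have stopped.
- r.hold(seconds).
- inverse_kinematics(position, orientation): joint angles nearest the present ones, or None.
- vision.snapshot(name): name is "scene" or "side" or "wrist"; returns the picture (384x512x3 uint8, red, green, blue); there is no depth.
- vision.get_calibration(name): a dict with "fx", "fy", "cx", "cy" (pixels), "D" ([k1, k2, p1, p2, k3] as OpenCV has them; the pictures are not rectified), "position" and "orientation" of the camera in the world. Camera axes: x right, y down, z forward; pixel columns grow to the right and rows downward; lengths in m; the calibration is good to about 2 mm. A picture is of the moment at which its call begins: read the wrist's pose just before it. get_calibration takes no time and is no camera call; for the wrist camera it gives the pose at the moment of the call.
A pose or a line that the arm cannot do raises r.PlanningError and nothing moves.
- r.sign_off(): hands the job in, once; it reports no verdict.
Trained networks look in the newest picture that a camera, given by its name, has taken for a name from the list of things; names that differ only in an ending like _2 or _b are one class to them, and where a whole thing is asked for, a point or a joint stands for the part that bears it (a point fixed in the world has none). Each returns a list of dicts, best first, with "score" (0 to 1); they miss things now and then, are a little off and sometimes report something else, mostly with a low value. They report only what shows in the picture. A call takes as long as a camera call. They do not tell look-alikes from the thing itself.
- models.boxes_of(thing, camera): "at" ([x, y, z] in m, in world coordinates, good to about 4 mm: the middle of the surface that is visible of it).
- models.regions_of(thing, camera): "pixels" (384x512 bool, what is visible of it).
- models.mark_of(thing, camera): "at" ([x, y, z] in m, in world coordinates, good to about 4 mm: a listed point, or the origin of a listed thing).
Readings, each from a call of its own:
- telemetry.current_t(): time.
- telemetry.current_joints(): joint angles.
- telemetry.current_dq(): joint speeds.
- telemetry.current_joint_efforts(): joint torques, N m.
- telemetry.current_ee_pos(): TCP position.
- telemetry.current_tool_rot(): TCP orientation.
- telemetry.current_wrist_force(): force on the tool from outside, world axes, zero at the start.
- telemetry.current_torque(): the same for the moment, N m.
- telemetry.current_opening(): finger opening in m.
Only numpy, scipy, OpenCV 4.12 (cv2) and the standard library are available. Lean on these libraries where they do the work, as an engineer would, in place of code of your own. Each camera call takes 0.05 s, during which the arm holds its last target.

TASK

Load the short tube into the quick-load cradle for deburring. Press the cradle's long thumb plate down with one fingertip so that the spring flap stands up clear of the tube, and keep it pressed while the other fingertip pushes the tube along the channel, under the flap, right up against the end stop; only then let the plate up so that the flap comes down and clamps the tube. Push the tube only, never pick it up, never let the flap down on it before it is home, and leave the other things as they are.

Things in the scene. Friction and masses are not known exactly. Their poses are not given: they have to be found in the camera images.
- cradle: Steel base plate, 246 x 166 x 8 mm, bolted down, with a straight channel along its x axis. Origin on the table under the channel's centre line; +x is the way the tube is pushed (roughly away from the robot), +y left, z up. Lengths below are in this frame, heights above the table. The base reaches from x = -168 to +78, y = -126 to +40 mm.
- channel_mouth (a point): Near end of the channel, on its floor and centre line, x = -152 mm, 8 mm high. The two rails stand 47 mm apart inside (y = +-23.5 mm), run to the end stop and are 22 mm high, so a fingertip 24 mm above the table passes over them.
- stop_face (a point): Centre of the end stop's face, on the channel's centre line at x = +62 mm, 30 mm high. With the tube home, its centre is 45 mm from here along the channel.
- hinge_mid (a point): Point on the hinge pin, which runs parallel to the channel at y = -36 mm, 64 mm high, in three bearing posts 72 mm high and 15 mm wide at x = -158, -55 and +67 mm. Thumb plate (on the -y side) and flap (over the channel) turn on it as one piece like a clipboard clip: plate down, flap up. A spring shuts it at once when let go.
- thumb_plate (a joint): Angle of plate and flap, rad: 0 = shut and empty, the flap bars the channel; 0.46 = flap resting on the tube; above 0.55 = flap clear of the tube; 0.80 = plate right down on its rubber rests, flap edge 12 mm above the tube. It takes about 4 to 8 N on the plate. Pushing the tube against the shut flap cannot open it.
- plate_mid (a point): Middle of the thumb plate's upper face, moving with it. Plate: folded sheet, x = -166 to +60 mm; press anywhere along it, a fingertip can slide along it. Right down it is level, 24 mm high, y = -55 to -114 mm; shut, it slopes up outwards at 0.80 rad from y = -80 mm (51 mm high) to -120 mm (91 mm). A fingertip coming straight down at y = -88 to -108 mm stays on it.
- flap_nose (a point): Near end of the flap's free edge, on the axis of its 10 mm round rubber nose, moving with the flap. The flap is a steel sheet over the channel from x = +4 to +62 mm.
- tube_center (a point): Centre of the loose short tube (44 mm in diameter, 90 mm long, 0.1 to 0.2 kg, does not roll), 30 mm above the table; its own y axis lies along the tube. It lies in the channel in front of the shut flap. The end to push on is 45 mm from this point towards the cradle's -x.
- tube: The same short tube; origin under its middle, on the channel floor.
- long_tube: Loose longer, thinner tube, 35 mm in diameter, 120 mm long, on the table to the left of the cradle; to be left alone. Origin under its middle.
- bin_blue: Small open parts bin, 100 x 69 x 51 mm, on the table to the left of the cradle; to be left alone. Origin under its middle.
- mug: Mug, 80 mm in diameter, 92 mm high, at the left front of the table; to be left alone. Origin under its middle.
Not all that is in view belongs to the job. Leave any red look-alike of the tube alone.

How it is judged:
By the outcome, as a careful person would: the job done as asked, in the order asked, and still so for the second after the job is handed in, with the robot touching nothing.
It also fails if it takes over 48 s, if anything falls off the work surface, if the arm or the gripper's body presses on something with over 40 N, if the wrist force passes 120 N, or if a joint passes its speed limit or range.

## Working session

There is one attempt and no reset: what is moved stays moved. The work goes in short steps, each a Python script; the robot and the scene stay as the last script left them, time stands still between calls to the robot, and variables do not carry over. Pictures are saved under pics/ and viewed, and the job is handed in when it is done.

```bash
ls; mkdir -p pics; python3 - <<'E'
from plant import r, gripper_to, inverse_kinematics, vision, models, telemetry
import cv2
for n in ["scene","side","wrist"]:
    im=vision.snapshot(n); cv2.imwrite(f"pics/a_{n}.png",im[:,:,::-1])
    c=vision.get_calibration(n); print(n,c["position"],c["orientation"])
    for t in ["cradle","channel_mouth","stop_face","hinge_mid","plate_mid","flap_nose","tube_center"]:
        m=models.mark_of(t,n)
        print(t,[( [round(float(v),4) for v in d["at"]],round(d["score"],2)) for d in m[:3]])
print(telemetry.current_t(), r.nose_length, telemetry.current_tool_rot(),telemetry.current_opening())
E
```

```text
pics
scene [0.22857952 0.84603469 0.70721088] [ 0.08084395 -0.21095018  0.8986424  -0.37604004]
cradle [([0.5892, 0.264, -0.0018], 0.78)]
channel_mouth [([0.4384, 0.2367, 0.0061], 0.87)]
stop_face [([0.6474, 0.2776, 0.0301], 0.66)]
hinge_mid [([0.5546, 0.2219, 0.0647], 0.66)]
plate_mid [([0.5551, 0.1566, 0.0733], 0.76)]
flap_nose [([0.598, 0.2601, 0.0431], 0.72), ([0.5155, 0.2571, 0.0045], 0.3)]
tube_center [([0.3377, 0.0694, 0.0207], 0.89), ([0.5204, 0.2519, 0.0316], 0.78)]
side [ 0.45347214 -0.48625425  0.49086008] [-0.50011363  0.86498195 -0.03621352  0.01952348]
cradle [([0.5873, 0.2675, -0.001], 0.95)]
channel_mouth [([0.4382, 0.2343, 0.0045], 0.94)]
stop_face [([0.6466, 0.2763, 0.0282], 0.66)]
hinge_mid [([0.5516, 0.2185, 0.0648], 0.68)]
plate_mid []
flap_nose [([0.5968, 0.2624, 0.0427], 0.57)]
tube_center [([0.3413, 0.0671, 0.0213], 0.7), ([0.4727, 0.3357, -0.0011], 0.6), ([0.5208, 0.2493, 0.0279], 0.44)]
wrist [ 0.31647471 -0.48733803  0.38451333] [ 0.11431865  0.83660819 -0.53083856 -0.07230769]
cradle []
channel_mouth []
stop_face []
hinge_mid []
plate_mid []
flap_nose []
tube_center []
1.2 0.025 [ 2.15898047e-05  8.44326250e-01 -5.35829434e-01  1.81394120e-05] 0.09412992842612074
```

View pics/a_scene.png

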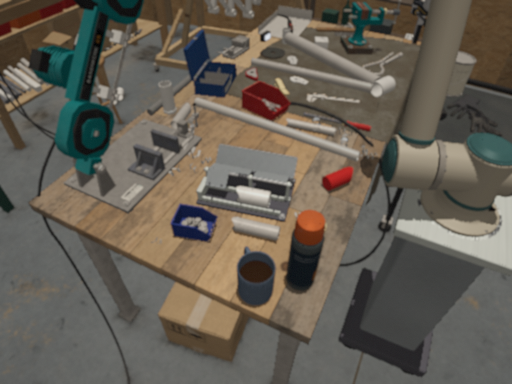

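View pics/a_side.png

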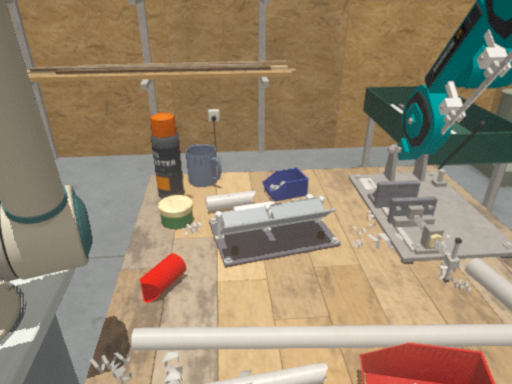

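The scene picture shows the cradle at about (250,180), with the white tube in its channel at (253,195). The red look-alike is at (338,178), the mug at (256,275) and a spray can at (305,250). Long white bars also cross the view, so before moving I'll fit the cradle pose and check where the bars and the can are.

```bash
cat > h.py <<'E'
from plant import r, gripper_to, inverse_kinematics, vision, models, telemetry
import numpy as np, cv2
from scipy.spatial.transform import Rotation as R
def PM(n):
    c=vision.get_calibration(n); q=c["orientation"]; Rw=R.from_quat([q[1],q[2],q[3],q[0]]).as_matrix()
    K=np.array([[c["fx"],0,c["cx"]],[0,c["fy"],c["cy"]],[0,0,1]]); return K,np.array(c["D"]),Rw.T,-Rw.T@np.array(c["position"])
def proj(n,p):
    K,D,Rc,t=PM(n); return cv2.projectPoints(np.atleast_2d(p).astype(float),cv2.Rodrigues(Rc)[0],t,K,D)[0][:,0]
def tri(n1,p1,n2,p2):
    u=[];P=[]
    for n,p in((n1,p1),(n2,p2)):
        K,D,Rc,t=PM(n); u.append(cv2.undistortPoints(np.array([[p]],float),K,D)[0,0][:,None]); P.append(np.c_[Rc,t])
    X=cv2.triangulatePoints(P[0],P[1],u[0],u[1]); return (X[:3]/X[3])[:,0]
E
cat > fit.py <<'E'
from h import *
from scipy.optimize import least_squares
loc={"channel_mouth":(-.152,0,.008),"stop_face":(.062,0,.03),"hinge_mid":(None,-.036,.064),"cradle":(0,0,0)}
obs=[]
for n in ["scene","side"]:
    vision.snapshot(n)
    for t in ["channel_mouth","stop_face","cradle","hinge_mid"]:
        m=models.mark_of(t,n)
        if m: obs.append((t,m[0]["at"][:2],m[0]["at"][2]))
print(obs)
E
python3 - <<'E'
from h import *
print("bar near",tri("scene",(362,155),"side",(135,339)))
print("can top",tri("scene",(310,220),"side",(163,120)))
obs={"channel_mouth":[(.4384,.2367),(.4382,.2343)],"stop_face":[(.6474,.2776),(.6466,.2763)]}
o={k:np.mean(v,0) for k,v in obs.items()}
d=o["stop_face"]-o["channel_mouth"]; yaw=np.arctan2(d[1],d[0]); e=np.array([np.cos(yaw),np.sin(yaw)]); nn=np.array([-e[1],e[0]])
mid=(o["stop_face"]+o["channel_mouth"])/2; org=mid+e*.045
print("yaw",yaw,np.linalg.norm(d),"org",org)
for k,p in {"cradle":(.588,.2657),"hinge":(.5531,.2202),"plate":(.5551,.1566),"nose":(.5974,.2612),"tube":(.5206,.2506)}.items():
    v=np.array(p)-org; print(k,v@e,v@nn)
def W(x,y,z): return np.r_[org+e*x+nn*y,z]
im={n:cv2.imread(f"pics/a_{n}.png") for n in("scene","side")}
pts=[W(*p) for p in [(-.168,-.126,.008),(.078,-.126,.008),(.078,.04,.008),(-.168,.04,.008),(-.152,0,.008),(.062,0,.03),(-.166,-.12,.091),(.06,-.12,.091),(-.158,-.036,.072),(.067,-.036,.072),(-.055,-.036,.072)]]
for n in im:
    b=cv2.resize(im[n],None,fx=4,fy=4,interpolation=cv2.INTER_CUBIC)
    pp=proj(n,pts)
    for p in pp: cv2.circle(b,tuple(int(v) for v in (p*4+2)),3,(0,255,0),-1)
    c=(pp.mean(0)*4).astype(int); x0=max(c[0]-300,0); y0=max(c[1]-250,0)
    cv2.imwrite(f"pics/b_{n}.png",b[y0:y0+500,x0:x0+640])
E
```

```text
bar near [ 0.30629182 -0.06750737  0.02037585]
can top [0.32187413 0.40509967 0.19733188]
yaw 0.19605909352728745 0.21277639084259325 org [0.58678789 0.26499125]
cradle 0.0013269618916139968 0.0004590499895838839
hinge -0.041768068359103225 -0.03737054646200098
plate -0.05219601100449489 -0.10014170235532847
nose 0.00967025126206537 -0.005785909776572706
tube -0.06772334459125604 -0.001221775587839179
```

View pics/b_scene.png

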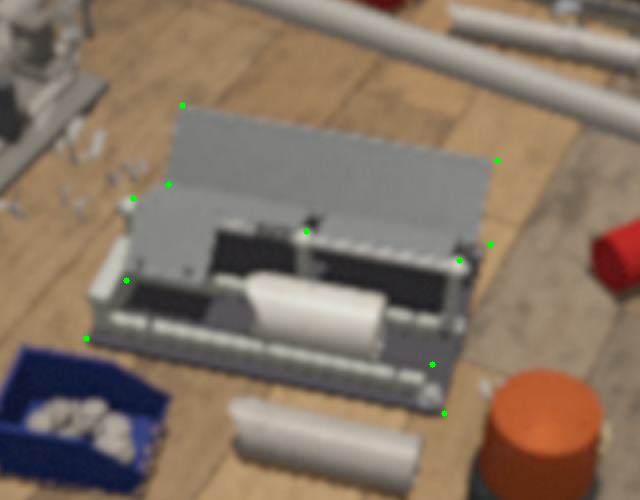

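View pics/b_side.png

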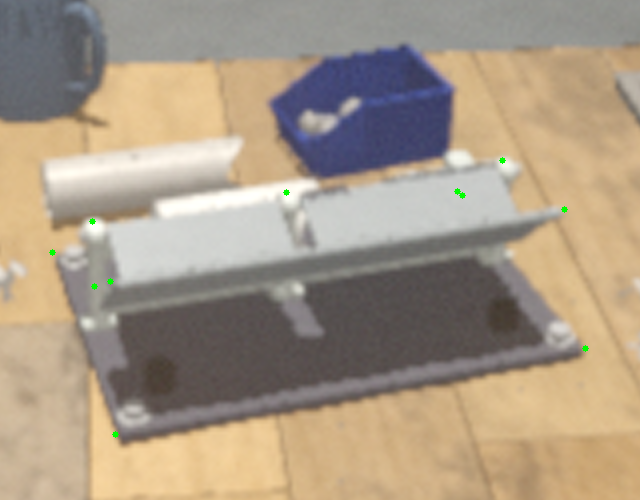

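The projected points land on the cradle's corners and posts in both views, to about 2 mm. The bars lie low on the table, and the can at (0.32, 0.41) is out of the way. Next I'll move above the start pose.

```bash
cat >> h.py <<'E'
YAW=.196; ORG=np.array([.5868,.2650]); e=np.array([np.cos(YAW),np.sin(YAW)]); nn=np.array([-e[1],e[0]])
def W(x,y,z): return np.r_[ORG+e*x+nn*y,z]
def L(p): v=np.array(p)[:2]-ORG; return np.r_[v@e,v@nn,p[2]]
def quat(sign):
    X=np.r_[nn*sign,0]; Z=np.array([0,0,-1.]); M=np.c_[X,np.cross(Z,X),Z]; q=R.from_matrix(M).as_quat(); return [q[3],q[0],q[1],q[2]]
def st():
    f=np.array(telemetry.current_wrist_force()); print("t%.2f"%telemetry.current_t(),"L",np.round(L(telemetry.current_ee_pos())*1000,1),"f along,across,z",np.round([f[:2]@e,f[:2]@nn,f[2]],1))
E
python3 - <<'E'
from h import *
YM=-.0485
for s in(1,-1):
    for x in(-.136,-.03):
        print(s,x,inverse_kinematics(W(x,YM,.2),quat(s)),inverse_kinematics(W(x,YM,.048),quat(s)))
ok=[s for s in(1,-1) if inverse_kinematics(W(-.136,YM,.048),quat(s)) is not None]
s=min(ok,key=lambda s:abs(inverse_kinematics(W(-.136,YM,.2),quat(s))[5]))
print("use",s)
gripper_to(.086)
r.move_to(W(-.136,YM,.2),quat(s)); st(); print(telemetry.current_opening())
for n in("wrist","side","scene"):
    im=vision.snapshot(n); cv2.imwrite(f"pics/c_{n}.png",im[:,:,::-1])
    if n=="wrist":
        for t in("channel_mouth","stop_face","tube_center","plate_mid","hinge_mid"):
            print(t,[(np.round(L(d["at"])*1000,1),round(d["score"],2)) for d in models.mark_of(t,n)[:2]])
E
```

```text
1 -0.136 [ 2.52211223e-01  1.84426037e-01  1.70817961e+00 -4.44089210e-16
  1.24898700e+00 -1.51458510e+00] [ 2.52211223e-01  3.42766015e-01  1.92470963e+00 -4.44089210e-16
  8.74117011e-01 -1.51458510e+00]
1 -0.03 [ 2.42308309e-01  3.38497326e-01  1.48925034e+00 -4.44089210e-16
  1.31384499e+00 -1.52448802e+00] [ 2.42308309e-01  4.69895497e-01  1.69230197e+00 -4.44089210e-16
  9.79395191e-01 -1.52448802e+00]
-1 -0.136 [ 2.52211223e-01  1.84426037e-01  1.70817961e+00 -4.44089210e-16
  1.24898700e+00  1.62700755e+00] [ 2.52211223e-01  3.42766015e-01  1.92470963e+00 -4.44089210e-16
  8.74117011e-01  1.62700755e+00]
-1 -0.03 [ 2.42308309e-01  3.38497326e-01  1.48925034e+00 -4.44089210e-16
  1.31384499e+00  1.61710464e+00] [ 2.42308309e-01  4.69895497e-01  1.69230197e+00 -4.44089210e-16
  9.79395191e-01  1.61710464e+00]
use 1
t4.21 L [-135.7  -49.2  200. ] f along,across,z [-0.2 -0.8  0.6]
0.0856977405072726
channel_mouth [(array([-148. ,   -3.9,    7.8]), 0.72)]
stop_face [(array([60.2, -1.1, 29.5]), 0.72)]
tube_center [(array([-73. ,  -4.7,  30. ]), 0.83), (array([-289.5, -142.4,   21.8]), 0.64)]
plate_mid [(array([-50. , -95.4,  75. ]), 0.92)]
hinge_mid [(array([-43.3, -31.7,  63.3]), 0.9), (array([-68.2,  -2.4,  31.6]), 0.6)]
```

View pics/c_wrist.png

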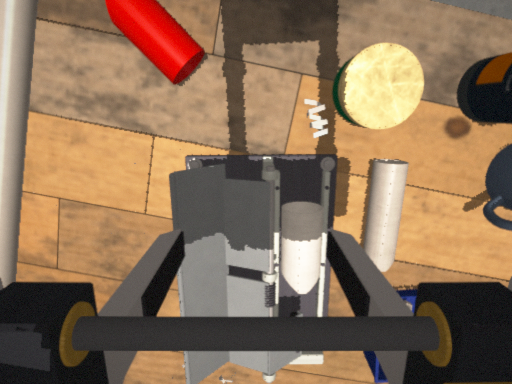

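View pics/c_scene.png

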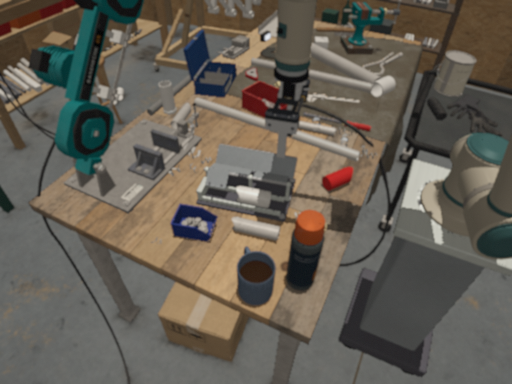

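View pics/c_side.png

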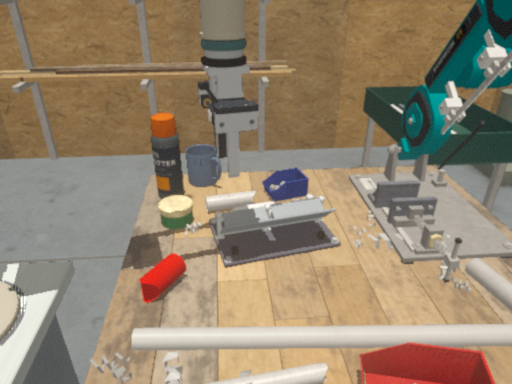

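The wrist view, which looks back toward the mouth, shows the tube's rear end at about row 203 and the mouth edge at about row 157, so there's room behind the tube. The tube sits between the fingertips' lines as planned. I'll shift to x = -140 mm and press down.

```bash
python3 - <<'E'
from h import *
r.move_l(W(-.140,-.0485,.13),vel=.12); st()
g=r.move_l(W(-.140,-.0485,.068),vel=.05,guard=25); print(g); st()
if not g:
    g=r.move_l(W(-.140,-.0485,.048),vel=.03,guard=20); print(g); st()
for n in("side","scene"):
    im=vision.snapshot(n); im=im[120:280,150:350]; cv2.imwrite(f"pics/d_{n}.png",cv2.resize(im[:,:,::-1],None,fx=3.5,fy=3.5,interpolation=cv2.INTER_CUBIC))
E
```

```text
t5.34 L [-139.4  -48.4  130.4] f along,across,z [0.6 0.6 0.1]
False
t6.73 L [-140.   -45.5   68.5] f along,across,z [-2.3 10.2  7.5]
True
t7.18 L [-139.8  -40.5   58.8] f along,across,z [-1.5  3.4  7.6]
```

View pics/d_side.png

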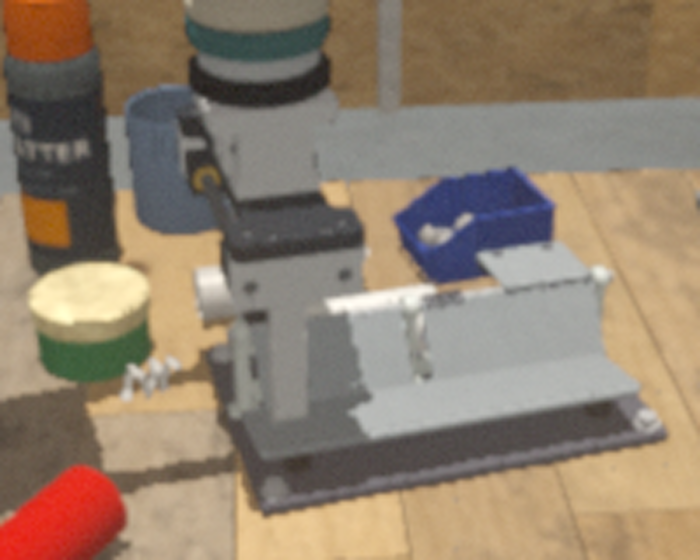

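View pics/d_scene.png

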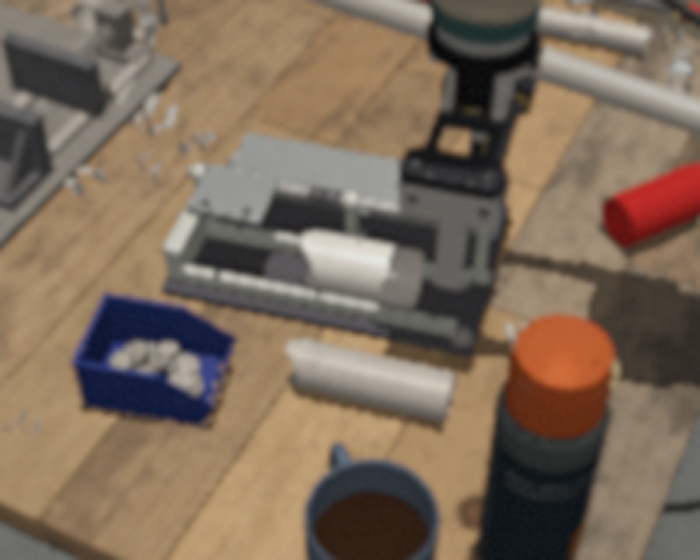

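```bash
python3 - <<'E'
from h import *
st(); print(telemetry.current_opening(), telemetry.current_tool_rot(), quat(1))
im=vision.snapshot("wrist"); cv2.imwrite("pics/d_wrist.png",im[:,:,::-1])
E
```

```text
t7.28 L [-139.9  -40.6   59.1] f along,across,z [-1.7  3.3  6.9]
0.08633065326209845 [-0.00567563  0.63781356  0.77015071  0.0054338 ] [np.float64(0.0), np.float64(0.6345283738394981), np.float64(0.7728995683739266), np.float64(0.0)]
```

View wrist.

View pics/d_wrist.png

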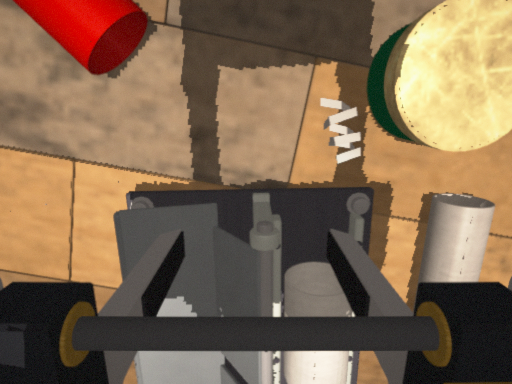

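```bash
python3 - <<'E'
from h import *
st()
p=np.array(telemetry.current_ee_pos());q=telemetry.current_tool_rot();Rt=R.from_quat([q[1],q[2],q[3],q[0]])
im=cv2.imread("pics/d_wrist.png")
b=cv2.resize(im,None,fx=3,fy=3,interpolation=cv2.INTER_CUBIC)
def dot(pts,c):
    for u in proj("wrist",pts): cv2.circle(b,tuple(int(v) for v in u*3+1),4,c,-1)
o=telemetry.current_opening()/2
dot([p+Rt.apply([s*x,y,.025]) for s in(1,-1) for x in(o,o+.0125) for y in(-.008,.008)],(0,0,255))
dot([W(x,y,.022) for x in(-.15,-.12,-.09) for y in(-.0235,.0235)],(0,255,0))
dot([W(-.158,-.036,.072),W(-.113,0,.052),W(-.113,.022,.03),W(-.113,-.022,.03),W(-.168,.04,.008),W(-.168,-.126,.008)],(255,255,0))
cv2.imwrite("pics/d_w2.png",b[500:1100,330:1130])
for s in(1,-1): print(s,np.round(L(p+Rt.apply([s*(o+.00625),0,.025]))*1000,1))
E
```

```text
t7.33 L [-139.9  -40.6   59.2] f along,across,z [-1.2  3.2  6.5]
1 [-139.4    9.1   35. ]
-1 [-140.3  -89.6   33.4]
```

View pics/d_w2.png

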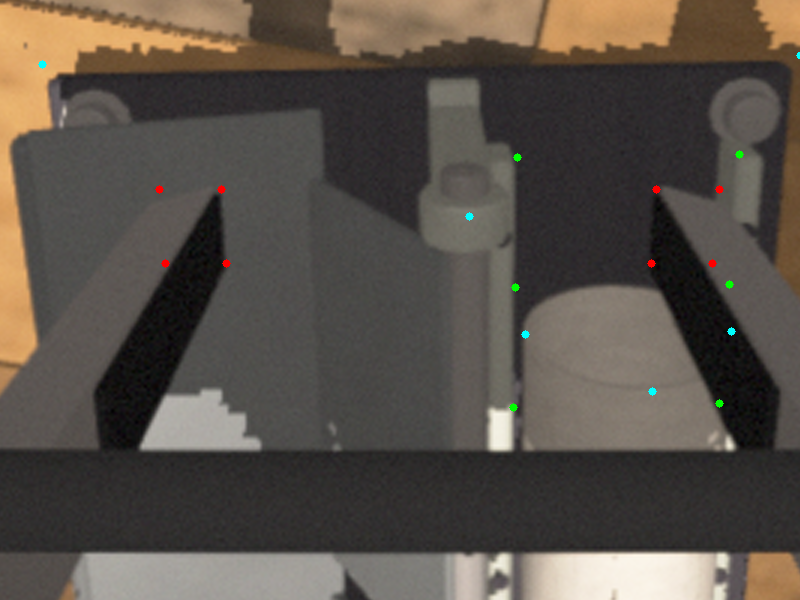

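The flap is up and the plate is nearly down. The fingers were pushed about 8 mm in +y as the plate swung. Projecting the fingertips into the wrist view puts the push finger at y = +9, inside the channel and behind the tube. I'll re-centre and press the rest of the way.

```bash
python3 - <<'E'
from h import *
print(r.move_l(W(-.140,-.0485,.058),rot=quat(1),vel=.03,guard=25)); st()
print(r.move_l(W(-.140,-.0495,.048),rot=quat(1),vel=.02,guard=25)); st()
for n in("side","wrist"):
    im=vision.snapshot(n); 
    cv2.imwrite(f"pics/e_{n}.png",im[:,:,::-1] if n=="wrist" else cv2.resize(im[120:280,150:350,::-1],None,fx=3.5,fy=3.5,interpolation=cv2.INTER_CUBIC))
E
```

```text
True
t7.62 L [-139.8  -41.1   60. ] f along,across,z [0.2 3.5 7.9]
True
t8.06 L [-139.7  -38.7   56.3] f along,across,z [-1.8  3.6  7.8]
```

View pics/e_side.png

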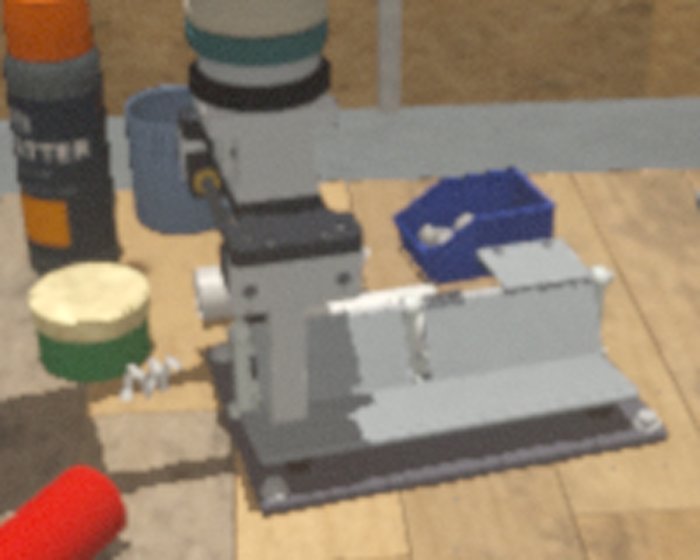

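View pics/e_wrist.png

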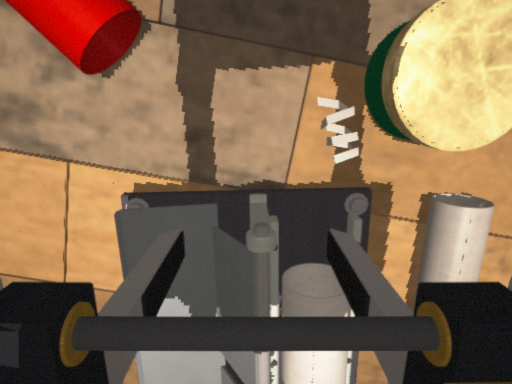

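The flap is well up, but the guard keeps tripping while the settled force stays low. I'll probe in 2 mm steps without the guard to see the real forces.

```bash
python3 - <<'E'
from h import *
st(); print(telemetry.current_torque())
p=L(telemetry.current_ee_pos())
for k in(1,2):
    r.move_l(W(-.140,p[1]-.002*k,p[2]),rot=quat(1),vel=.03); st(); print(np.round(telemetry.current_torque(),2))
r.hold(.1); st()
E
```

```text
t8.16 L [-139.7  -38.8   56.5] f along,across,z [-0.7  2.7  8.9]
[ 0.3517401   0.21794015 -0.08759941]
t8.41 L [-140.1  -39.5   57.1] f along,across,z [-1.7  5.7  8.8]
[ 0.61  0.48 -0.07]
t8.66 L [-140.   -40.    57.6] f along,across,z [-4.   9.7 12.2]
[ 1.38  0.75 -0.14]
t8.76 L [-140.   -40.    57.5] f along,across,z [-3.6 10.8 11.9]
```

The cause is fingertip friction. The tip sticks to the plate, so the plate's swing drags it inward along an arc, and the arm gives about 4 N/mm. The tube isn't under the flap yet, so I can let the plate up, start further out and command the arc itself.

```bash
python3 - <<'E'
from h import *
r.move_l(W(-.140,-.042,.11),rot=quat(1),vel=.1); 
print(telemetry.current_opening())
half=telemetry.current_opening()/2+.00625
yc0=-.106
r.move_l(W(-.140,yc0+half,.115),rot=quat(1),vel=.1); st()
c0=yc0-.00625; z0=.051+(abs(c0)-.08)*np.tan(.8); rr=np.hypot(c0+.036,z0-.064); ph0=np.arctan2(z0-.064,-(c0+.036))
for ph in np.linspace(ph0,-np.arcsin(.040/rr),5):
    y=-.036-rr*np.cos(ph)+.00625; z=.064+rr*np.sin(ph)
    g=r.move_l(W(-.140,y+half,z+.025-(.003 if ph<-.5 else 0)),rot=quat(1),vel=.05,guard=30)
    print(g,round(y*1e3,1),round(z*1e3,1)); st()
    if g: break
for n in("side","wrist"):
    im=vision.snapshot(n); 
    cv2.imwrite(f"pics/f_{n}.png",im[:,:,::-1] if n=="wrist" else cv2.resize(im[120:280,150:350,::-1],None,fx=3.5,fy=3.5,interpolation=cv2.INTER_CUBIC))
p=np.array(telemetry.current_ee_pos());q=telemetry.current_tool_rot();Rt=R.from_quat([q[1],q[2],q[3],q[0]])
for s in(1,-1): print(s,np.round(L(p+Rt.apply([s*half,0,.025]))*1000,1))
E
```

```text
0.08608555883150747
t9.75 L [-140.2  -57.1  114.6] f along,across,z [-0.3  0.7 -0.3]
False -106.0 84.2
t10.02 L [-140.5  -56.5  108.5] f along,across,z [ 0.1 -0.2  0.1]
False -108.5 68.8
t10.47 L [-139.3  -58.9   93.9] f along,across,z [2.4 2.8 1.6]
False -107.9 53.3
t10.93 L [-139.4  -58.3   78.3] f along,across,z [2.1 3.5 4.1]
False -104.3 38.1
t11.39 L [-139.4  -54.1   62.9] f along,across,z [1.6 3.9 5.4]
True -97.7 24.0
t11.80 L [-139.1  -46.6   48.8] f along,across,z [-3.6  0.  14.5]
1 [-139.     2.8   24. ]
-1 [-139.2  -95.8   23.7]
```

View pics/f_side.png

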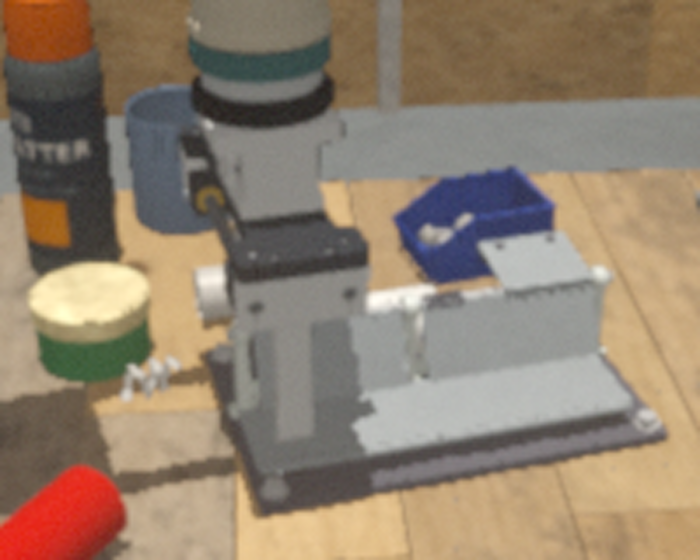

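View pics/f_wrist.png

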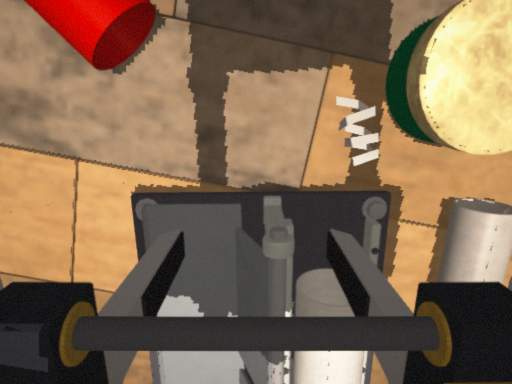

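The plate is fully down: the tip is at 24 mm, y = -96, and the push finger is at y = +3. In the side view the flap stands up. Next I'll push along the channel.

```bash
python3 - <<'E'
from h import *
for x in(-.10,-.075,-.05):
    g=r.move_l(W(x,-.048,.0472),rot=quat(1),vel=.05,guard=40); print(g); st()
    if g: break
for n in("side","scene"):
    im=vision.snapshot(n); 
    cv2.imwrite(f"pics/g_{n}.png",cv2.resize(im[120:280,150:350,::-1],None,fx=3.5,fy=3.5,interpolation=cv2.INTER_CUBIC))
E
```

```text
True
t12.36 L [-137.9  -46.6   48.6] f along,across,z [-5.6  1.2 17.1]
```

View pics/g_scene.png

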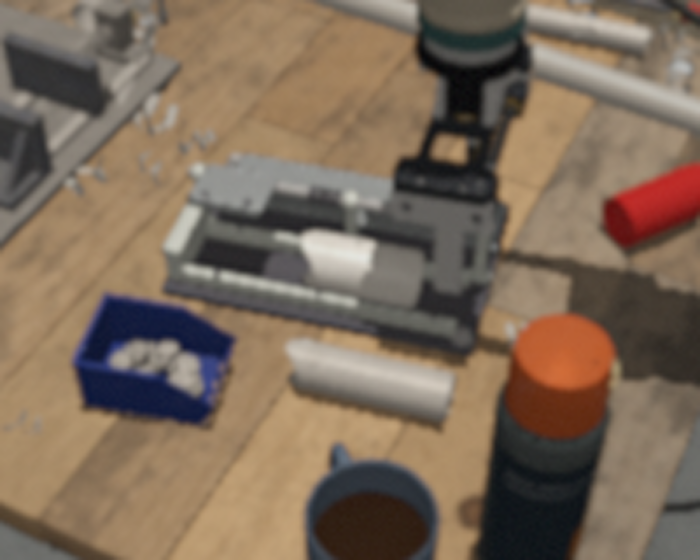

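View pics/g_side.png

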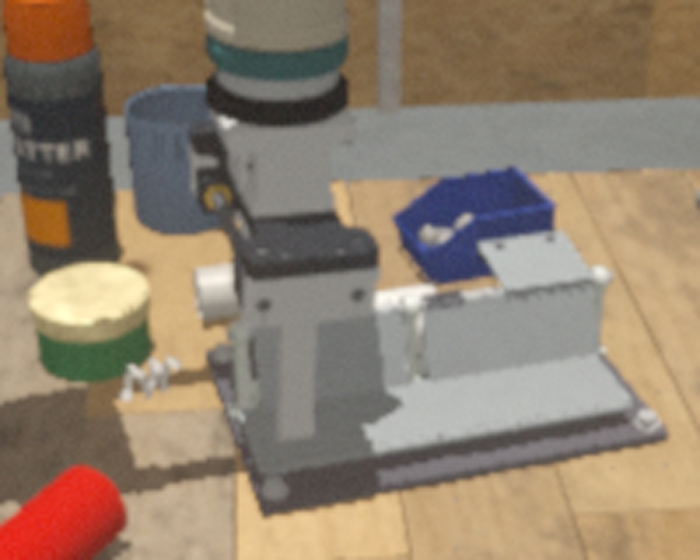

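The tip is sticking to the plate because I'm pressing into the rubber rests. I'll ease off so only the spring loads it, with the plate still far above 0.55 rad, then slide.

```bash
python3 - <<'E'
from h import *
r.move_l(W(-.138,-.0468,.0515),rot=quat(1),vel=.03); st()
for x in(-.134,-.130,-.126):
    r.move_l(W(x,-.0468,.0515),rot=quat(1),vel=.05); st()
    f=np.array(telemetry.current_wrist_force())
    if np.linalg.norm(f)>35: break
p=np.array(telemetry.current_ee_pos());q=telemetry.current_tool_rot();Rt=R.from_quat([q[1],q[2],q[3],q[0]])
for s in(1,-1): print(s,np.round(L(p+Rt.apply([s*.0493,0,.025]))*1000,1))
print(np.round(telemetry.current_torque(),2))
E
```

```text
t12.77 L [-139.8  -47.7   51. ] f along,across,z [-0.1  0.5  4.9]
t13.02 L [-137.6  -47.5   50.3] f along,across,z [-3.4  1.   5.5]
t13.27 L [-134.2  -47.6   50. ] f along,across,z [-1.6  0.7  5.8]
t13.52 L [-130.2  -47.7   50. ] f along,across,z [-3.3 -0.3  4.5]
1 [-130.5    1.5   24.9]
-1 [-130.4  -97.1   25.1]
[-0.29  0.34 -0.08]
```

It slides freely now, with about 3 N drag and the tip at 25 mm. I'll continue the push.

```bash
python3 - <<'E'
from h import *
for x in(-.105,-.080,-.055):
    g=r.move_l(W(x,-.0480,.0515),rot=quat(1),vel=.06,guard=25); print(g); st()
    if g: break
for n in("side","scene"):
    im=vision.snapshot(n); 
    print([(np.round(L(d["at"])*1000,1),round(d["score"],2)) for d in models.mark_of("tube_center",n)[:3]])
    cv2.imwrite(f"pics/i_{n}.png",cv2.resize(im[120:280,150:350,::-1],None,fx=3.5,fy=3.5,interpolation=cv2.INTER_CUBIC))
E
```

```text
False
t14.02 L [-107.7  -48.8   50.3] f along,across,z [-2.6 -0.9  3.4]
False
t14.58 L [-78.5 -48.   51.9] f along,across,z [-0.4 -1.3  4.4]
False
t15.15 L [-54.9 -48.   51.6] f along,across,z [-2.1 -1.4  4.8]
[(array([-287. , -146.7,   21.2]), 0.61)]
[(array([ 3.1, -0.6, 30.5]), 0.76), (array([-283.4, -142.7,   23.6]), 0.56)]
```

View pics/i_scene.png

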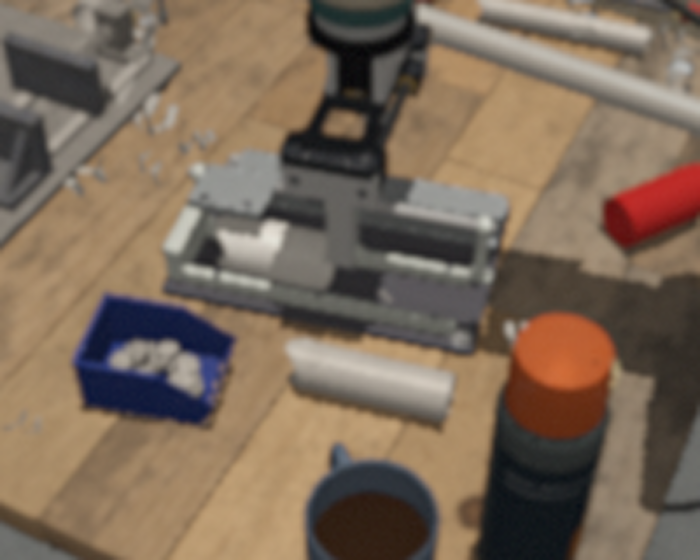

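View pics/i_side.png

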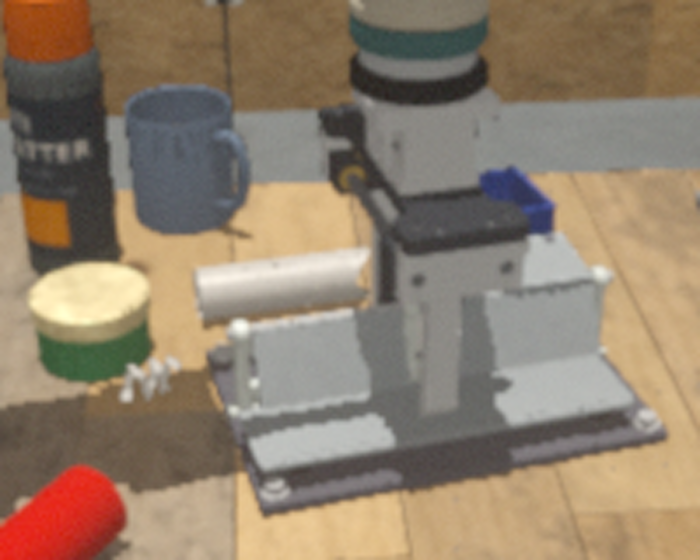

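The tube has moved under the raised flap (scene view, about (255,245)) and is about 15–19 mm from the stop. Now the last stretch, with a force guard.

```bash
python3 - <<'E'
from h import *
g=r.move_l(W(-.042,-.0480,.0515),rot=quat(1),vel=.04,guard=18); print(g); st()
if not g:
    g=r.move_l(W(-.028,-.0480,.0515),rot=quat(1),vel=.025,guard=14); print(g); st()
for n in("side","scene"):
    im=vision.snapshot(n); 
    print([(np.round(L(d["at"])*1000,1),round(d["score"],2)) for d in models.mark_of("tube_center",n)[:3]])
    cv2.imwrite(f"pics/j_{n}.png",cv2.resize(im[120:280,150:350,::-1],None,fx=3.5,fy=3.5,interpolation=cv2.INTER_CUBIC))
p=np.array(telemetry.current_ee_pos());q=telemetry.current_tool_rot();Rt=R.from_quat([q[1],q[2],q[3],q[0]])
for s in(1,-1): print(s,np.round(L(p+Rt.apply([s*.0493,0,.025]))*1000,1))
E
```

```text
False
t15.82 L [-42.4 -47.9  51.4] f along,across,z [-3.6  0.5  4.6]
True
t16.30 L [-35.8 -48.   51.4] f along,across,z [0.2 0.4 4.9]
[(array([-283.9, -144.8,   24.7]), 0.7)]
[(array([-283.4, -142. ,   21.7]), 0.91), (array([19.6,  0.6, 28.2]), 0.76)]
1 [-36.2   1.2  26.4]
-1 [-36.  -97.4  26.5]
```

View pics/j_scene.png

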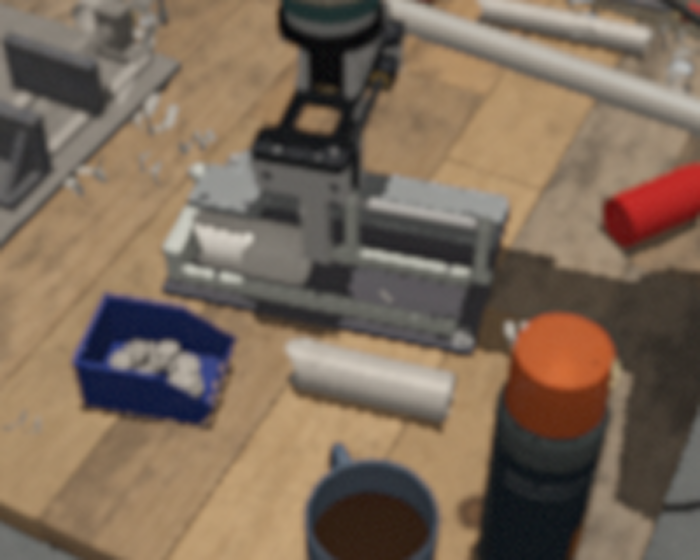

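View pics/j_side.png

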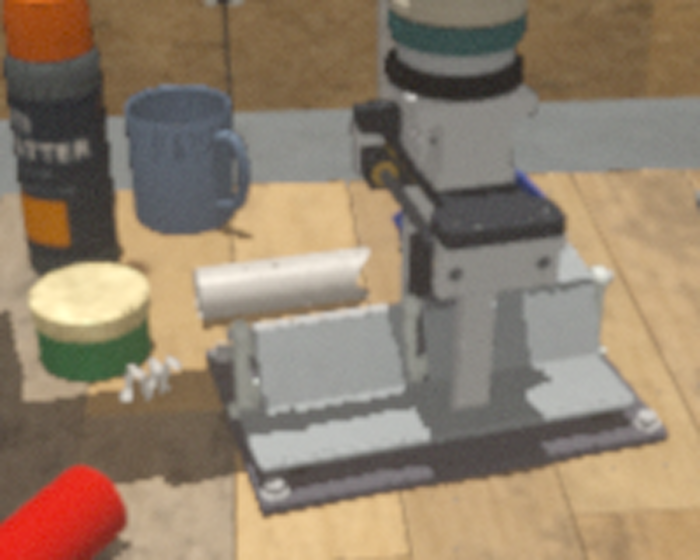

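The guard tripped with the finger at x = -36 mm, exactly where it should be with the tube home. The network puts the tube centre at x ≈ +19.6 against an expected 17. The scene view shows the tube against the stop at about (185,240). I'll back off slightly, lift and retreat.

```bash
python3 - <<'E'
from h import *
r.move_l(W(-.040,-.0480,.0515),rot=quat(1),vel=.03); st()
r.move_l(W(-.042,-.052,.10),rot=quat(1),vel=.08); st()
r.move_l(W(-.06,-.052,.22),rot=quat(1),vel=.15); st()
r.move_l(W(-.25,-.15,.25),rot=quat(1),vel=.25); st()
for n in("side","scene"):
    im=vision.snapshot(n)
    for t in("tube_center","flap_nose","plate_mid"): print(t,[(np.round(L(d["at"])*1000,1),round(d["score"],2)) for d in models.mark_of(t,n)[:3]])
    cv2.imwrite(f"pics/k_{n}.png",cv2.resize(im[120:280,150:350,::-1],None,fx=3.5,fy=3.5,interpolation=cv2.INTER_CUBIC))
E
```

```text
t16.75 L [-38.  -48.1  52.3] f along,across,z [ 3.3 -0.7  5.1]
t17.51 L [-42.7 -51.9  99.5] f along,across,z [-0.1 -1.6 -0.4]
t18.47 L [-60.5 -52.  219. ] f along,across,z [ 0.3 -0.9 -0.1]
t19.48 L [-249.1 -149.8  249.9] f along,across,z [ 0.3  0.7 -0.1]
tube_center [(array([-133.7,  234. ,    0.6]), 0.74), (array([-287.1, -142.5,   24.8]), 0.55), (array([23.5, -3.1, 27.8]), 0.53)]
flap_nose [(array([10.6,  2. , 55.9]), 0.84)]
plate_mid [(array([-53.5, -95.8,  46.8]), 0.63)]
tube_center [(array([-280.6, -141.6,   22.2]), 0.93), (array([23.7, -1.2, 30.6]), 0.89)]
flap_nose [(array([ 9.7, -1.7, 56.2]), 0.83)]
plate_mid [(array([-52.2, -97.7,  42.2]), 0.58)]
```

View pics/k_scene.png

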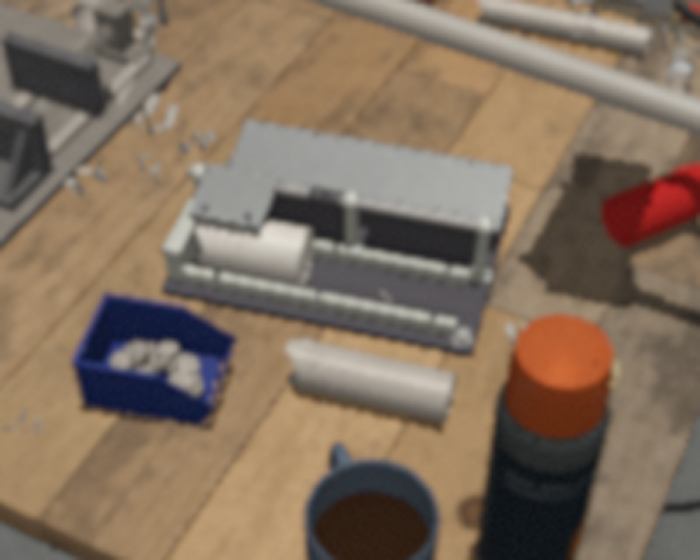

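View pics/k_side.png

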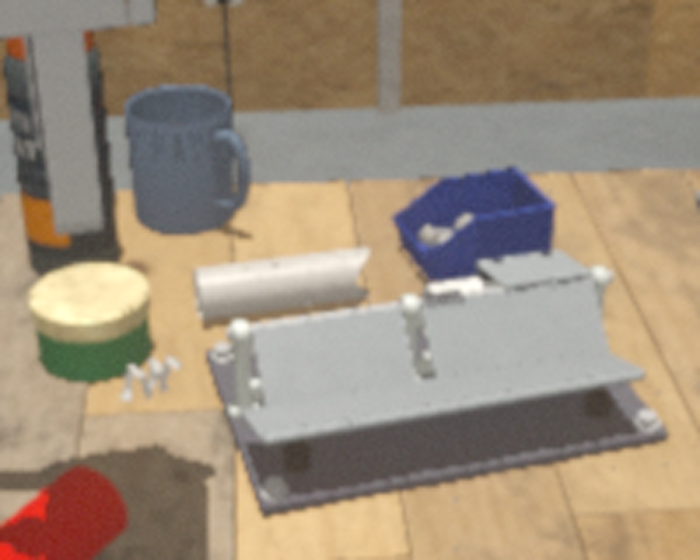

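The flap now rests on the tube: its nose is at 56 mm, matching a 52 mm tube top plus the 5 mm nose radius. The tube reads x ≈ 20–23 mm, so it is as far in as the stop allows. The long tube, bin, mug and red look-alike look unchanged.

```bash
python3 - <<'E'
from h import *
r.sign_off(); print(telemetry.current_t())
E
```

```text
the job is handed in; nothing more can be done
the job is handed in; nothing more can be done
```

The short tube is loaded in the cradle and clamped. I pressed the thumb plate down with one fingertip and kept it down while the other pushed the tube under the raised flap to the end stop. Only then did I let the plate up.

**Last checks before handing in**
- **Tube home:** the guard stopped the push with the finger at x = -36 mm, where it should be with the tube home. The networks then put the tube centre at x ≈ +20 to +24 mm. That disagrees with the expected +17, but it is beyond what the stop allows, so I took it as network error.
- **Flap:** the nose is about 56 mm high, which matches the flap resting on the tube.
- **Other things:** the long tube, bin, mug and red look-alike looked unmoved in the pictures.
- **Time and contact:** the last arm reading was 19.5 s, and the arm was clear of everything.

**What went wrong on the way**
- **First press:** the fingertip stuck to the plate and was dragged about 8 to 10 mm sideways. I let the plate up once, before the tube was under the flap, and pressed again along the plate's arc.
- **First push:** it stalled at the 40 N guard because I was pressing too hard on the rests. With a lighter press (about 5 N on the plate) the tip slid freely.

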